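Start the hood fan and push the sash up to its mark

ROBOT

A 6-joint arm with a two-finger parallel gripper is mounted at the origin on a cart in front of the work surface, level with it; the furniture and walls round the work are solid. World frame = base frame: x ahead of the robot, y to its left, z up, the work surface at z = 0. Lengths are in m, angles in rad, forces in N, time in s.
With the tool pointing down it reaches from about 0.3 to 0.75 m from the base axis. Payload 8.5 kg.
Tool frame: the origin (TCP) lies midway between the tips of the shut fingers; the grasp point (between the pads) lies hold_point_z behind it (hold_point_z is the distance from the TCP to the grasp point, in m); z points along the fingers, y is the line along which they close (so a half turn about z gives the same grasp; the last joint's range is limited). The gripper opens to 85 mm and grips with 20 to 120 N. Pads are 22 mm wide; open, the fingers measure 114 mm over their backs; the gripper's body (76 mm by 85 mm) begins 54 mm behind the grasp point. The pads swing forward as they close: fully open they stand 13 mm farther back than shut.
Start: joints at [1.011, 0.381, 1.297, -0, 1.464, -0.215], TCP at [0.186, 0.518, 0.231] pointing down, gripper open.
Joint ranges: [-3.11, 3.11], [-0.89, 2.33], [0.22, 2.48], [-1.42, 4.56], [0.17, 2.85], [-2.88, 2.88]. Speed limits (rad/s): [2.39, 2.39, 3.14, 3.14, 3.14, 3.14].

INTERFACE

Orientations are given as a 3x3 rotation matrix whose columns are the frame's x, y, z axes.
In Python, from bench import * gives the robot as it stands. Calls block until the motion is done:
- goto(position, orientation): joint-space move of the TCP to a pose.
- move_l(position, ori=None, vel=0.15, threshold=None): straight line of the TCP; ori=None keeps the orientation; vel is the mean speed in m/s. With threshold (N) it stops when the force on the tool has changed by that much, and returns True; else False.
- move_joints(angles): joint-space move.
- gripper_to(opening): opening from 0.0 (shut) to 1.0 (fully open); the grip force is fixed at half the most; returns when the fingers have stopped.
- hold(seconds).
- ik(position, orientation): joint angles nearest the present ones, or None.
- get_state(): the state.
- get_image(name): name is "scene" or "top"; returns the picture (420x560x3 uint8, red, green, blue); there is no depth.
- camera_model(name): a dict with "vertical_fov" (degrees; the focal length in pixels is half the picture's height over the tangent of half this angle, whatever the lens; pixels are square), "cx", "cy" (the principal point, pixels), "rvec" (rotation vector, rad) and "tvec" (3), from world to camera coordinates, as OpenCV has them. Camera axes: x right, y down, z forward; pixel columns grow to the right and rows downward; lengths in m; the calibration is good to about 2 mm. A picture is of the moment at which its call begins. camera_model takes no time and is no camera call.
A pose or a line that the arm cannot do raises Unreachable and nothing moves.
- finish_job(): hands the job in; it is judged then, once.
Trained networks look in the newest picture that a camera, given by its name, has taken for a name from the list of things; names that differ only in an ending like _2 or _b are one class to them, and where a whole thing is asked for, a point or a joint stands for the part that bears it (a point fixed in the world has none). Each returns a list of dicts, best first, with "confidence" (0 to 1); they miss things now and then, are a little off and sometimes report something else, mostly with a low value. They report only what shows in the picture. A call takes as long as a camera call. They do not tell look-alikes from the thing itself.
- boxes_of(camera, thing): "at" ([column, row] in pixels, amid what is visible of it).
- place_of(camera, thing): "at" ([column, row] in pixels: a listed point, or the origin of a listed thing).
The state is a dict: "time_s": time; "q": joint angles; "qd": joint speeds; "effort": joint torques, N m; "position": TCP position; "eef_rot": TCP orientation; "contact_force": force on the tool from outside, world axes, zero at the start; "ft_torque": the same for the moment, N m; "opening": opening from 0.0 (shut) to 1.0 (fully open); "grip_force": force on a finger pad.
Only numpy, scipy, OpenCV 4.12 (cv2) and the standard library are available. Lean on these libraries where they do the work, as an engineer would, in place of code of your own. Each camera call takes 0.05 s, during which the arm holds its last target. There are 200 camera calls.

TASK

Press the green button on the fan control box all the way down, then open the sampling hood: with the fingertips beneath the black lip of its sliding window, push the window gently up the slope until the red pointer lies within the green band on the post, and leave it there. Grip nothing, and leave the vial, the loupe and the brass weight where they stand.

Things in the scene. Friction and masses are not known exactly. Their poses are not given: they have to be found in the camera images.
- hood: white and aluminium bench-top sampling hood, clear panels, round fan spigot on its roof, fixed; 320 deep (x) x 360 wide (y) x 350 high; origin: centre of its underside on the table; x to its back, y to the left as the robot sees it, z up. Its front leans back 35 degrees from upright; an aluminium post 30 wide runs up the slope at each side (y = +-165)
- lip_edge (a point): middle of the outer lower edge of the window's black lip, a plate 220 long (y), 10 thick, jutting 38 from the window to the robot; about 115 above the table when shut. z = the way the window slides (up the slope, 35 degrees off vertical), x = from the edge in to the window, y = along the lip. The lower face is in this x-y plane, the lip on its +z side; below, 60 or more of free space
- pointer (a point): tip of the red pointer on the right-hand end of the sliding window's lower rail, in front of the right-hand post (-y side); moves with the window; axes as lip_edge, z = up the slope
- band_mid (a point): middle of the green band, 14 wide and 24 long along the slope, on the front of the right-hand post (-y side); it is a clip set at a different height each time, and does not move. Axes as lip_edge: z = up the slope. The pointer is in the band when it is less than 12 from this point along z
- fan_button_top (a point): centre of the top of the green round push button, 32 in diameter, on top of the grey fan control box (84 x 74 x 48, fixed on the table); z up. The button goes 6 mm down, springs back, and needs about 5 N fully down
- fan_button (a joint): how far the green button is pressed, m: 0 out, 0.006 fully down
- vial: white vial with a blue cap, 26 diameter x 52 high, loose, standing on the table; origin at the centre of its underside; not to be disturbed
- loupe: black loupe, 38 diameter x 30 high, loose, standing on the table; origin at the centre of its underside; not to be disturbed
- weight: brass-coloured weight, 29 diameter x 30 high, loose, standing on the table; origin at the centre of its underside; not to be disturbed
- sash: the sliding window: clear pane in an aluminium frame 294 wide x 125 high, with the black lip at its foot; origin at the middle of its lower edge, axes as lip_edge. Slides 125 up the slope from shut to its top stop. Counterbalanced: it stays where it is left, and moves with about 2 to 4 N along the slope, with some damping (8 N per m/s)
There are look-alikes about, which are no part of the job. What is shaped like the part that bears fan_button_top but purple is not meant.

How it is judged:
On the way, in this order (a step that is already met when the one before it is completed fails the run):
1. the fan button is pressed down (value of joint fan_button above 0.0045 m), for 0.05 s.
2. the fingers push the window by its lip to near the band (contact force between the fingers and sash_c0 above 0.3 N and z of pointer in the frame of band_mid above -0.02 m), for 0.05 s.
At the end, for the whole second after the job is handed in: The button was pressed first and has sprung back; the window was pushed up by its lip and rests with the red pointer within the 24 mm green band (12 mm either side of its middle), at rest (z of pointer in the frame of band_mid between -0.012 and 0.012 m and linear speed of sash below 0.005 m/s and value of joint fan_button below 0.002 m); the robot touches nothing.
It fails at once if the window is pinched or pushed with more than 30 N (contact force between the fingers and sash above 30 N).
It fails at once if the vial is disturbed (moved over 15 mm) (distance of vial from where it was at the start of the episode above 0.015 m).
It fails at once if the loupe is disturbed (moved over 15 mm) (distance of loupe from where it was at the start of the episode above 0.015 m).
It fails at once if the weight is disturbed (moved over 15 mm) (distance of weight from where it was at the start of the episode above 0.015 m).
It also fails if it takes over 48 s, if anything falls off the work surface, if the arm or the gripper's body presses on something with over 40 N, if the wrist force passes 120 N, or if a joint passes its speed limit or range.

## Working session

There is one attempt and no reset: what is moved stays moved. The work goes in short steps, each a Python script; the robot and the scene stay as the last script left them, time stands still between calls to the robot, and variables do not carry over. Pictures are saved under pics/ and viewed, at most 10 in all, crops included, and the job is handed in when it is done.

```bash
mkdir -p pics
python3 - <<'E'
from bench import *
import cv2
for n in ("scene","top"):
    im=get_image(n); cv2.imwrite(f"pics/{n}0.png",im[:,:,::-1])
    m=camera_model(n); print(n,m)
    for t in ("lip_edge","pointer","band_mid","fan_button_top","vial","loupe","weight","hood","sash"):
        print(t,[(list(map(int,d["at"])),round(d["confidence"],2)) for d in place_of(n,t)][:4])
s=get_state();print(s["time_s"],s["eef_rot"])
import bench;print(getattr(bench,"hold_point_z",None))
E
```

```text
scene {'vertical_fov': 47.79614890055345, 'cx': 272.9726935549462, 'cy': 209.04206775503044, 'rvec': array([ 1.8942574 , -0.8889239 ,  0.50420682]), 'tvec': array([-0.40133235,  0.27031256,  0.99001563])}
lip_edge []
pointer [([267, 202], 0.58)]
band_mid [([276, 186], 0.52)]
fan_button_top [([425, 274], 0.55), ([289, 241], 0.45), ([323, 265], 0.41), ([336, 216], 0.41)]
vial [([154, 216], 0.67)]
loupe [([159, 225], 0.68), ([247, 210], 0.54)]
weight [([233, 254], 0.52), ([324, 268], 0.43), ([155, 218], 0.24)]
hood [([244, 209], 0.63)]
sash [([225, 187], 0.86)]
top {'vertical_fov': 55.490990333086295, 'cx': 278.046155062383, 'cy': 207.87220797227684, 'rvec': array([ 2.18576067, -2.21680141,  0.10296114]), 'tvec': array([-0.07004609,  0.54241332,  1.25096491])}
lip_edge [([213, 213], 0.73)]
pointer [([267, 200], 0.66)]
band_mid [([270, 191], 0.61)]
fan_button_top [([350, 237], 0.59), ([306, 226], 0.59), ([317, 170], 0.5), ([412, 200], 0.4)]
vial [([159, 250], 0.38), ([216, 181], 0.26)]
loupe [([175, 255], 0.68)]
weight [([264, 247], 0.52), ([218, 180], 0.33)]
hood [([216, 180], 0.73)]
sash [([212, 204], 0.87)]
1.0 [[-9.41152970e-01  3.37980897e-01  2.46886047e-07]
 [ 3.37980897e-01  9.41152970e-01  1.24248902e-05]
 [ 3.96701801e-06  1.17771651e-05 -1.00000000e+00]]
0.0187
```

View pics/scene0.png

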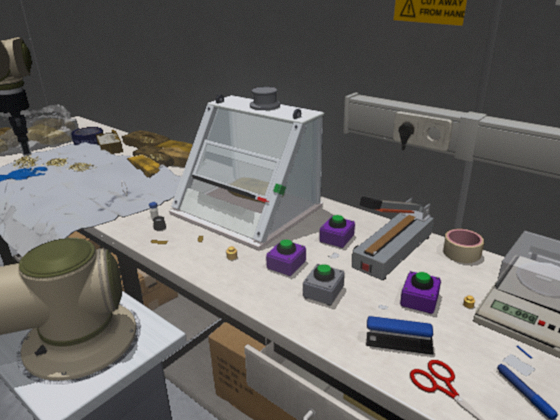

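View pics/top0.png

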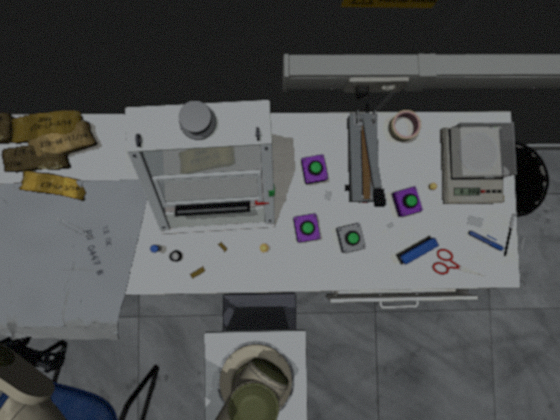

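The scene view shows the grey box with the green button at about (323,268) and the purple look-alikes at (287,246), (337,222) and (421,281). In the top view the button is at (350,238), the lip runs from (175,210) to (250,207), and the pointer is at (262,203), with the band at (270,193). Next I'll triangulate these.

```bash
cat > h.py <<'E'
import numpy as np, cv2
from bench import camera_model
def K(n):
    m=camera_model(n); f=210/np.tan(np.radians(m["vertical_fov"])/2)
    R=cv2.Rodrigues(m["rvec"])[0]
    return np.array([[f,0,m["cx"]],[0,f,m["cy"]],[0,0,1]]),R,np.array(m["tvec"])
def tri(ps,pt):
    P=[k@np.c_[R,t] for k,R,t in (K("scene"),K("top"))]
    X=cv2.triangulatePoints(P[0],P[1],np.array(ps,float),np.array(pt,float)).ravel(); X=X[:3]/X[3]
    e=[np.round((lambda v:v[:2]/v[2])(p@np.r_[X,1])-q,1) for p,q in zip(P,(ps,pt))]
    return X,e
def onz(n,p,z):
    k,R,t=K(n); d=R.T@np.linalg.inv(k)@np.r_[p,1]; c=-R.T@t
    return c+d*(z-c[2])/d[2]
def blob(im,col,c,r=14):
    h=cv2.cvtColor(im,cv2.COLOR_RGB2HSV).astype(int); H,S,V=h[...,0],h[...,1],h[...,2]
    m=((H<8)|(H>172)) if col=="red" else (H>45)&(H<85)
    m=m&(S>120)&(V>50); y,x=np.nonzero(m); k=np.hypot(x-c[0],y-c[1])<r
    x,y=x[k],y[k]
    return (x.mean(),y.mean()),len(x),(x.min(),x.max(),y.min(),y.max())
E
python3 - <<'E'
from h import *
a=cv2.imread("pics/scene0.png")[:,:,::-1].copy();b=cv2.imread("pics/top0.png")[:,:,::-1].copy()
for n,c,p,q in (("band","green",(279,188),(270,193)),("ptr","red",(263,200),(262,203)),("btn","green",(323,268),(350,238))):
    u=blob(a,c,p);v=blob(b,c,q);print(n,u,v,*tri(u[0],v[0]))
print("ptr net",*tri((267,202),(267,200)),"band net",*tri((276,186),(270,191)))
print("btn net",*tri((323,265),(350,237)))
for n,p,q in (("weight",(232,259),(264,249)),("loupe",(159,228),(175,256)),("vial",(154,216),(159,250))):
    print(n,onz("scene",p,0),onz("top",q,0.0))
print("lip",onz("top",(213,213),.12),onz("top",(175,210),.12),onz("top",(250,207),.12))
def up(im,x,y,w,h,f,n): cv2.imwrite(n,cv2.resize(im[y:y+h,x:x+w,::-1],None,fx=f,fy=f,interpolation=cv2.INTER_CUBIC))
up(a,170,150,130,95,6,"pics/sc.png");up(b,140,140,150,115,5,"pics/tc.png")
E
```

```text
band ((np.float64(278.625), np.float64(188.46875)), 64, (np.int64(274), np.int64(284), np.int64(184), np.int64(193))) ((np.float64(271.2631578947368), np.float64(192.73684210526315)), 19, (np.int64(269), np.int64(273), np.int64(191), np.int64(195))) [ 0.57798043 -0.05656992  0.14596593] [array([-0.5,  0.1]), array([ 0.4, -0.4])]
ptr ((np.float64(261.61290322580646), np.float64(199.2258064516129)), 31, (np.int64(258), np.int64(266), np.int64(197), np.int64(201))) ((np.float64(259.1), np.float64(202.85)), 20, (np.int64(255), np.int64(265), np.int64(201), np.int64(204))) [ 0.55077676 -0.01953093  0.11327444] [array([-0.,  0.]), array([ 0., -0.])]
btn ((np.float64(323.6701030927835), np.float64(268.69072164948454)), 97, (np.int64(317), np.int64(330), np.int64(265), np.int64(273))) ((np.float64(352.8910891089109), np.float64(237.7128712871287)), 101, (np.int64(348), np.int64(358), np.int64(232), np.int64(243))) [ 0.44312596 -0.30356475  0.06632817] [array([ 0.3, -0. ]), array([-0.2,  0.2])]
ptr net [ 0.55574712 -0.03926643  0.10932928] [array([ 1.3, -0.1]), array([-1.2,  1.2])] band net [ 0.57961616 -0.0499328   0.15115389] [array([ 0.6, -0.1]), array([-0.6,  0.6])]
btn net [ 0.44737206 -0.29609571  0.07056559] [array([-0.6,  0.1]), array([ 0.5, -0.5])]
weight [ 0.40877213 -0.03708676  0.        ] [ 0.41119241 -0.03123649  0.        ]
loupe [0.39097022 0.24856705 0.        ] [0.39356364 0.2518768  0.        ]
vial [0.42770416 0.32170208 0.        ] [0.41336937 0.30244657 0.        ]
lip [0.52227921 0.11481833 0.12      ] [0.53249579 0.22471162 0.12      ] [0.5383727  0.00710083 0.12      ]
```

View pics/sc.png

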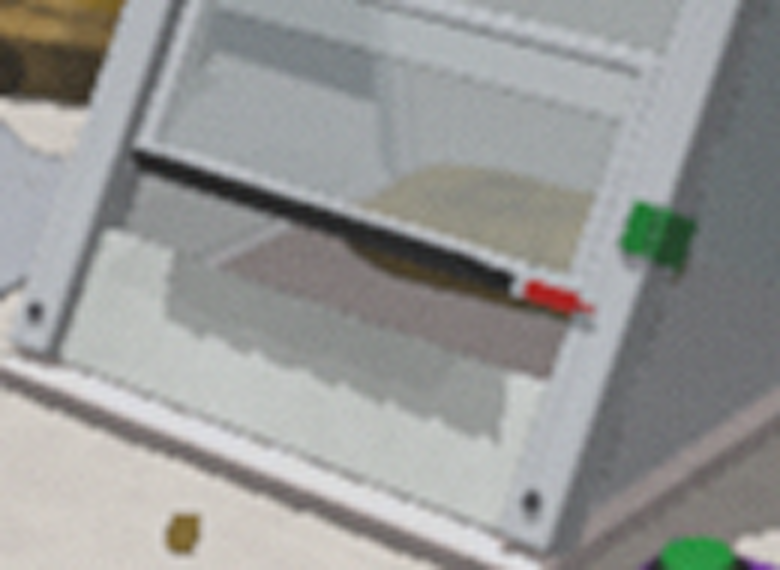

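View pics/tc.png

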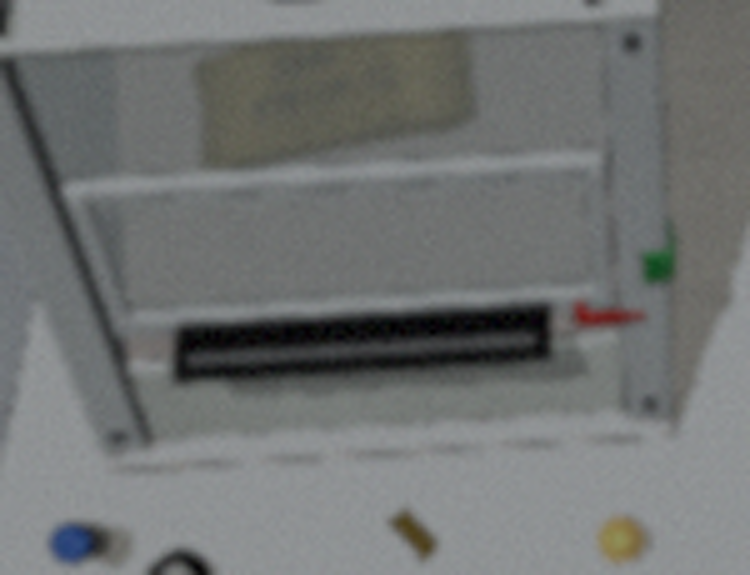

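The crops show the pointer tip at scene (269.2,201.3) and top (268.4,203.2). The front face of the band is at scene (277,188.3) and top (271.6,193.2). The outer lower lip edge runs in the top view from (175.4,216) to (249.6,211).

Run:
```python
from h import *
p,e1=tri((269.2,201.3),(268.4,203.2)); b,e2=tri((277,188.3),(271.6,193.2)); print(p,e1,b,e2)
A=onz("top",(175.4,216),.115);B=onz("top",(249.6,211),.115)
print(A,B,np.linalg.norm(A-B)); y=(A-B)/np.linalg.norm(A-B); print("yaw",np.degrees(np.arctan2(-y[0],y[1])))
# hood base front line & posts screws in top
C=onz("top",(163.5,227.6),.02);D=onz("top",(270,220.6),.02); y2=(C-D)/np.linalg.norm(C-D); print("screws",C,D,np.degrees(np.arctan2(-y2[0],y2[1])))
yaw=np.arctan2(-y[0],y[1]); s=np.sin(np.radians(35));c=np.cos(np.radians(35))
z=np.array([np.cos(yaw)*s,np.sin(yaw)*s,c]); print("dist along slope",z@(b-p))
yy=np.array([-np.sin(yaw),np.cos(yaw),0]);print("p off to lip mid along y",yy@(p-(A+B)/2), "band vs p y",yy@(b-p))
```

```text
[ 0.54967023 -0.04736439  0.11591739] [array([-0.2,  0. ]), array([ 0.2, -0.2])] [ 0.57483661 -0.05575198  0.14761092] [array([ 0.2, -0. ]), array([-0.2,  0.2])]
[0.51527661 0.2246641  0.115     ] [0.5269773  0.00860344 0.115     ] 0.21637725416900808
yaw 3.099803641548461
screws [0.48392018 0.28337218 0.02      ] [ 0.50120996 -0.05153953  0.02      ] 2.9552648075784753
dist along slope 0.04011538604358933
p off to lip mid along y -0.16530169914712223 band vs p y -0.009736201625632464
```

Run:
```python
from bench import *
import numpy as np
D=np.array([[-1.,0,0],[0,1,0],[0,0,-1]])
def st(m): s=get_state();print(m,s["time_s"],np.round(s["position"],4),np.round(s["contact_force"],1))
gripper_to(0.0)
goto([0.34,0.08,0.25],D); goto([0.445,-0.301,0.13],D); st("above")
print(move_l([0.445,-0.301,0.082],vel=0.1)); 
print(move_l([0.445,-0.301,0.050],vel=0.025,threshold=8)); st("down")
hold(0.15); st("held")
import cv2; cv2.imwrite("pics/press.png",get_image("scene")[200:320,250:410,::-1].repeat(4,0).repeat(4,1))
```

```text
above 4.9917 [ 0.4454 -0.3     0.1305] [ 0.5 -0.3  1.3]
False
True
down 6.4167 [ 0.445 -0.301  0.064] [-1.1  1.1  7.3]
held 6.5667 [ 0.445 -0.301  0.064] [-1.1  1.7  7. ]
```

View pics/press.png

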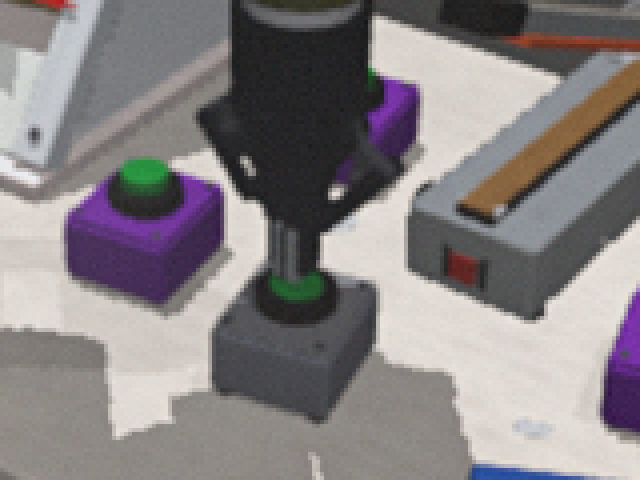

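The fingertips are squarely on the green button of the grey box at crop (295,285). I'll press 2 mm further to be sure it's fully down, then release it and go under the lip.

```bash
cat >> h.py <<'E'
yaw=np.radians(3.0); s35,c35=np.sin(np.radians(35)),np.cos(np.radians(35))
Y=np.array([-np.sin(yaw),np.cos(yaw),0]); F=np.array([np.cos(yaw),np.sin(yaw),0]); U=np.array([0,0,1.])
ZL=s35*F+c35*U; XL=c35*F-s35*U
L=np.array([0.521,0.1166,0.115])
R=np.c_[-ZL,Y,XL]
E
python3 - <<'E'
from bench import *
from h import *
def st(m): s=get_state();print(m,s["time_s"],np.round(s["position"],4),np.round(s["contact_force"],1))
print(move_l([0.445,-0.301,0.060],vel=0.02,threshold=8)); st("down"); hold(0.1)
move_l([0.445,-0.301,0.15]); st("up")
a=L-0.10*XL-0.032*ZL; b=L+0.025*XL-0.032*ZL
print(a,b,ik(a,R),ik(b,R),ik(b+.08*ZL,R))
D=np.array([[-1.,0,0],[0,1,0],[0,0,-1]])
goto([0.36,-0.03,0.27],D); goto(a,R); st("a")
print(move_l(b,vel=0.06,threshold=4)); st("b")
for n in ("scene","top"): 
    im=get_image(n); cv2.imwrite(f"pics/{n}1.png",im[:,:,::-1])
    x,y,w,h=((170,150,130,95) if n=="scene" else (140,140,150,115))
    cv2.imwrite(f"pics/{n}1c.png",cv2.resize(im[y:y+h,x:x+w,::-1],None,fx=5,fy=5,interpolation=cv2.INTER_CUBIC))
E
```

```text
True
down 6.825 [ 0.4451 -0.301   0.0639] [-2.8  1.4 11.7]
up 7.6583 [ 0.4446 -0.3007  0.1489] [-0.3 -0.6 -0.8]
[0.42086777 0.11135229 0.14614478] [0.52312144 0.11671118 0.07444772] [-0.08351544  0.23919586  2.41334997  2.89828221  0.47864333  1.70940585] [-0.03810731  0.55404371  2.23176913  3.01133383  0.60620225  1.62605686] [-0.0264175   0.40473385  2.04695581  2.90279312  0.2760245   1.75563032]
a 11.925 [0.4211 0.1113 0.1463] [ 0.4  0.4 -0.5]
False
b 14.1583 [0.523  0.1167 0.0746] [-0.2 -0.  -1.3]
```

View pics/scene1c.png

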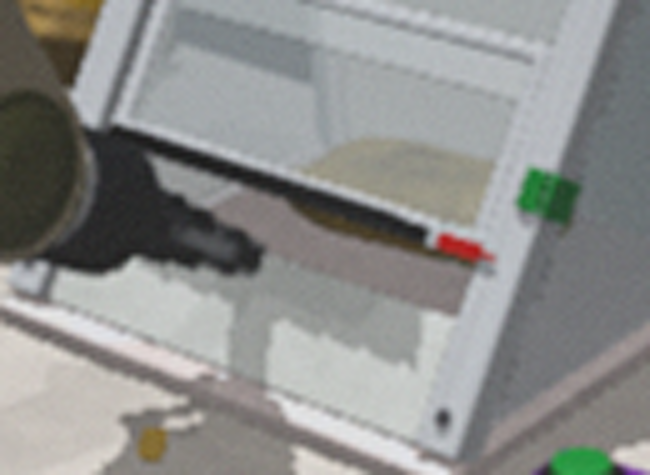

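The fingertips at crop (255,260) are beneath the lip, which runs from (110,130) to (430,230), and well clear of the hood frame. I'll move up to contact, then make a first partial push.

```bash
cat >> h.py <<'E'
def gap(get_image):
    im={n:get_image(n) for n in ("scene","top")}
    r=blob(im["scene"],"red",(264,196),16);q=blob(im["top"],"red",(262,200),16)
    return r,q,im
E
python3 - <<'E'
from bench import *
from h import *
def st(m): s=get_state();print(m,s["time_s"],np.round(s["position"],4),np.round(s["contact_force"],1),"s=",round(float(ZL@(np.array(s["position"])-L)),4),"F",round(float(ZL@s["contact_force"]),1))
p=np.array(get_state()["position"])
print(gap(get_image)[:2])
print(move_l(p+0.035*ZL,vel=0.03,threshold=2)); st("contact")
p=np.array(get_state()["position"]); print(move_l(p+0.022*ZL,vel=0.03,threshold=15)); st("pushed")
print(gap(get_image)[:2])
a=get_image("scene")[150:245,170:300,::-1]; cv2.imwrite("pics/s2.png",cv2.resize(a,None,fx=5,fy=5,interpolation=cv2.INTER_CUBIC))
a=get_image("top")[140:255,140:290,::-1]; cv2.imwrite("pics/t2.png",cv2.resize(a,None,fx=5,fy=5,interpolation=cv2.INTER_CUBIC))
E
```

```text
(((np.float64(261.7096774193548), np.float64(199.25806451612902)), 31, (np.int64(258), np.int64(266), np.int64(197), np.int64(201))), ((np.float64(259.3809523809524), np.float64(202.85714285714286)), 21, (np.int64(255), np.int64(265), np.int64(202), np.int64(204))))
True
contact 15.2583 [0.5397 0.1176 0.0983] [0.2 1.2 0.1] s= -0.0029 F 0.2
False
pushed 16.1667 [0.5526 0.1183 0.1168] [-0.9  0.3  0. ] s= 0.0196 F -0.5
(((np.float64(264.57575757575756), np.float64(190.75757575757575)), 33, (np.int64(260), np.int64(269), np.int64(189), np.int64(193))), ((np.float64(259.10526315789474), np.float64(197.42105263157896)), 19, (np.int64(255), np.int64(264), np.int64(196), np.int64(198))))
```

View pics/s2.png

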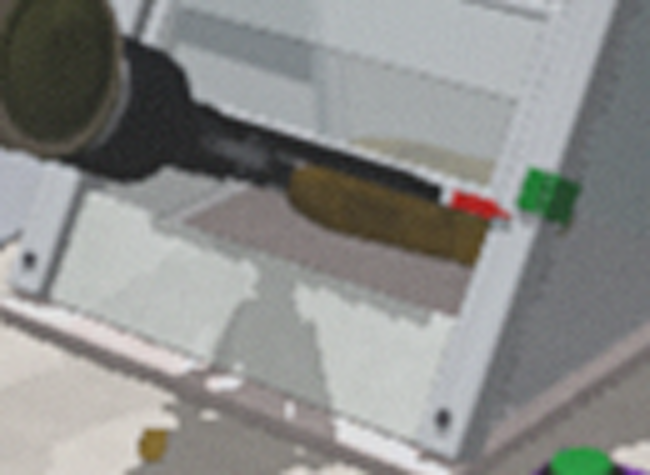

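View pics/t2.png

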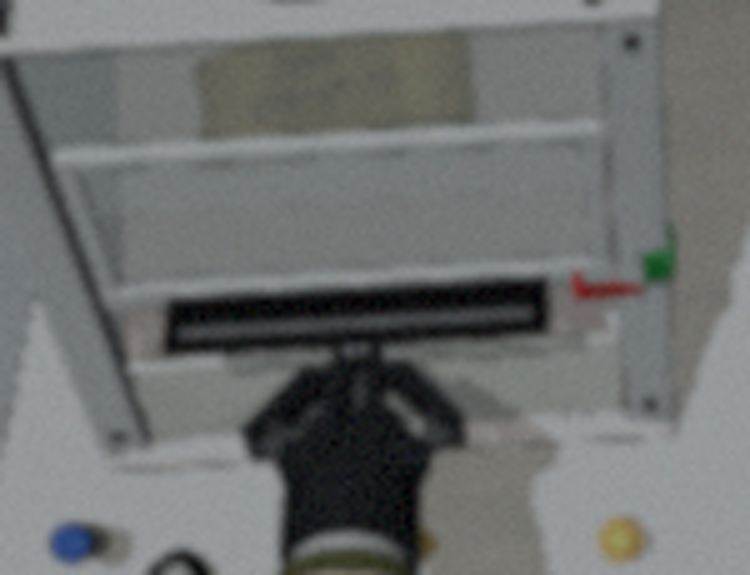

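The window has moved. The pointer tip is now at scene (272.4,193.0) and top (268.4,197.6), still below the band at (277.4,188.6) and (271.6,193.2). I'll compute the remaining gap.

Run:
```python
from h import *
b,_=tri((277.2,188.5),(271.6,193.2)); p0,_=tri((269.2,201.3),(268.4,203.2)); p,e=tri((272.4,193.0),(268.4,197.6)); print(p,e,"moved",ZL@(p-p0),"left",ZL@(b-p))
c0,_=tri((261.7,199.26),(259.2,202.85));c1,_=tri((264.58,190.76),(259.1,197.42));print("blob moved",ZL@(c1-c0),c1-c0)
# per-camera: project p0 + d*ZL, and find d where the tip is level (along slope) with band
for n,q0,q1,qb in (("scene",(269.2,201.3),(272.4,193.0),(277.2,188.5)),("top",(268.4,203.2),(268.4,197.6),(271.6,193.2))):
    k,Rr,t=K(n); pr=lambda X:(lambda v:v[:2]/v[2])(k@(Rr@X+t))
    J=np.c_[(pr(b+.01*ZL)-pr(b-.01*ZL))/.02,(pr(b+.01*Y)-pr(b-.01*Y))/.02]
    print(n,"moved",np.linalg.solve(J,np.subtract(q1,q0)),"left (z,y)",np.linalg.solve(J,np.subtract(qb,q1)))
```

```text
[ 0.56417156 -0.04724301  0.13511283] [array([-0.1,  0. ]), array([ 0.1, -0.1])] moved 0.024033848347224433 left 0.01569793151332768
blob moved 0.024623340232981936 [0.01372343 0.00015588 0.02045775]
scene moved [ 0.02383724 -0.00093716] left (z,y) [ 0.01531314 -0.00983837]
top moved [ 0.02447503 -0.00071018] left (z,y) [ 0.01833043 -0.00971786]
```

About 16 mm remains.

Run:
```python
from bench import *
from h import *
def st(m): s=get_state();print(m,s["time_s"],np.round(s["position"],4),np.round(s["contact_force"],1))
p=np.array(get_state()["position"]); print(move_l(p+0.0155*ZL,vel=0.025,threshold=15)); st("pushed"); hold(0.1)
r,q,im=gap(get_image); print(r,q)
c0,_=tri((261.7,199.26),(259.2,202.85)); c,e=tri(r[0],q[0]); print("moved total",ZL@(c-c0),e)
cv2.imwrite("pics/s3.png",np.hstack([cv2.resize(im["scene"][165:225,240:300,::-1],None,fx=6.6,fy=6.6,interpolation=cv2.INTER_CUBIC),cv2.resize(im["top"][165:225,240:300,::-1],None,fx=6.6,fy=6.6,interpolation=cv2.INTER_CUBIC)]))
```

```text
False
pushed 17.1417 [0.5616 0.1188 0.1296] [ 0.1  0.3 -0.8]
((np.float64(266.47058823529414), np.float64(185.41176470588235)), 34, (np.int64(262), np.int64(272), np.int64(183), np.int64(188))) ((np.float64(258.8095238095238), np.float64(194.0)), 21, (np.int64(255), np.int64(264), np.int64(192), np.int64(195)))
moved total 0.040054129841443006 [array([ 0.1, -0. ]), array([-0.1,  0.1])]
```

View pics/s3.png

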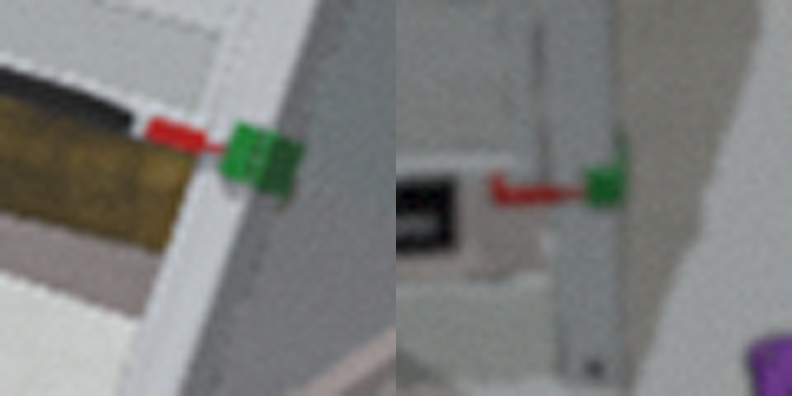

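The red tip now points at the green band in both views: scene crop (222,150) against band (245,152), and top crop (585,192) against (604,187). I'll drop away, withdraw and check.

Run:
```python
from bench import *
from h import *
p=np.array(get_state()["position"])
move_l(p-0.02*ZL,vel=0.06); move_l(p-0.02*ZL-0.13*XL,vel=0.12); hold(0.3)
r,q,im=gap(get_image); c0,_=tri((261.7,199.26),(259.2,202.85)); c,e=tri(r[0],q[0]); print("moved total",ZL@(c-c0),e)
g=blob(im["scene"],"green",(323,268)),blob(im["top"],"green",(352,238)); print(g,*tri(g[0][0],g[1][0]))
s=get_state();print(s["time_s"],s["position"],s["contact_force"])
x=[cv2.resize(im[n][165:285,a:a+180,::-1],None,fx=2.2,fy=2.2,interpolation=cv2.INTER_CUBIC) for n,a in (("scene",140),("top",140))]
cv2.imwrite("pics/s4.png",np.hstack(x))
```

```text
moved total 0.03996119978864561 [array([ 0., -0.]), array([-0.,  0.])]
(((np.float64(323.7083333333333), np.float64(268.59375)), 96, (np.int64(317), np.int64(330), np.int64(265), np.int64(273))), ((np.float64(352.81188118811883), np.float64(237.63366336633663)), 101, (np.int64(348), np.int64(358), np.int64(232), np.int64(243)))) [ 0.44342541 -0.30338805  0.06634318] [array([ 0.2, -0. ]), array([-0.2,  0.2])]
19.4583 [0.4435799  0.11260507 0.18732332] [ 0.6001623  -0.32726048 -0.34526397]
```

View pics/s4.png

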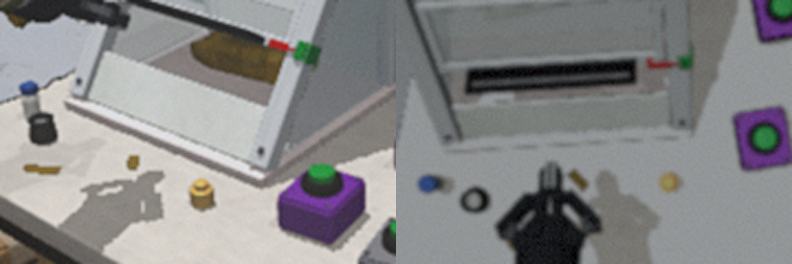

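The window stayed put with the pointer at the band (crop (290,48) against (306,52)). The gripper is clear, the button is back up, and the vial, loupe and weight look unmoved. Handing in.

```bash
python3 -c "
from bench import *
print(finish_job())"
```

```text
the job is handed in; nothing more can be done
None
```

I pressed the green button until it stopped and it sprang back, then pushed the window about 40 mm up the slope by its lip; the red pointer rests in the green band, the arm is clear, and the job is handed in (no verdict was returned).

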